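Tell the helper which pot goes on the hearth

TASK

Press the red call button right down and let it come up again, to call the helper. Then show him which pot goes where: hold the fingertips 2 to 4 cm above the middle of the copper pot's mouth for 3 seconds, then the same way above the middle of the iron ring on the hearth, and finish still pointing there after 3 seconds. Only point: do not touch or move any pot, the hearth, the cup or the hammer, and do not point at the other two pots.

Things in the scene. Friction and masses are not known exactly. Their poses are not given: they have to be found in the camera images.
- call_button (a joint): the call button: a red cap 36 mm across in a black housing on top of an upright round wooden stump (68 mm across, 90 mm tall, fixed); 0 = up, 0.006 m = fully down, counted as pressed from 0.0045; springs back; fully down takes about 5 N, straight down
- call_button_top (a point): centre of the top face of the red cap, 112 mm above the bench when up; z up
- copper_pot: the pot to point at, bare copper, reddish-brown: a round-bellied water pot with a narrow neck and a flared open mouth, 125 mm tall, 130 mm across the belly, 68 mm at the neck, 100 mm across the rim; standing upright on the bench, loose; origin at the centre of its underside, z up
- copper_pot_mouth (a point): centre of the mouth of the copper pot, level with its rim (125 mm above the bench); z up
- brass_pot: bystander: same shape and size as the copper pot but yellow brass; origin at the centre of its underside, z up
- brass_pot_mouth (a point): centre of the mouth of the brass pot, level with its rim (125 mm above the bench); z up
- aluminium_pot: bystander: same shape and size as the copper pot but silver-grey aluminium; origin at the centre of its underside, z up
- aluminium_pot_mouth (a point): centre of the mouth of the aluminium pot, level with its rim (125 mm above the bench); z up
- hearth: the charcoal hearth, cold, fixed: a clay disc 260 mm across and 12 mm thick, three bricks on it (tops 56 mm high) under a dark iron pot ring, coals in the middle; a pipe leads along its +y to a green drum-shaped blower 185 mm tall, 310 mm from the middle; origin under the middle of the disc, z up
- hearth_ring (a point): centre of the iron ring (round bar 12 mm, 162 mm over all, empty inside), level with its top, 67 mm above the bench; z up
- steel_cup: bystander: small steel cup, 68 mm across the rim, 75 mm tall; origin at the centre of its underside, z up
- hammer: bystander: hammer lying flat on the bench, 280 mm long, along its own x, handle to -x; less than 50 mm high; origin at its middle underneath
There are look-alikes about, which are no part of the job. Of the things like the part that bears call_button, leave any that is green or purple; of the rest the larger one is meant.

How it is judged:
By the outcome, as a careful person would: the job done as asked, in the order asked, and still so for the second after the job is handed in, with the robot touching nothing.
It also fails if it takes over 64 s, if anything falls off the work surface, if the arm or the gripper's body presses on something with over 40 N, if the wrist force passes 120 N, or if a joint passes its speed limit or range.

ROBOT

A 6-joint arm with a two-finger parallel gripper is mounted at the origin on the work surface. World frame = base frame: x ahead of the robot, y to its left, z up, the work surface at z = 0. Lengths are in m, angles in rad, forces in N, time in s.
With the tool pointing down it reaches from about 0.325 to 0.9 m from the base axis. Payload 6.1 kg.
Tool frame: the origin (TCP) lies at the very end of the fingers, on their centre line; the grasp point (between the pads) lies 19 mm behind it (r.tcp_to_grasp is the z of the grasp point in the tool frame, in m); z points along the fingers, y is the line along which they close (so a half turn about z gives the same grasp; the last joint's range is limited). The gripper opens to 87 mm and grips with 3 to 60 N. Pads are 19 mm wide; open, the fingers measure 117 mm over their backs; the gripper's body (75 mm by 190 mm) begins 51 mm behind the grasp point.
Start: joints at [-1.321, 0.22, 1.526, -0, 1.395, -0.126], TCP at [0.229, -0.581, 0.223] pointing down, gripper open.
Joint ranges: [-2.98, 2.98], [-0.91, 2.08], [0.09, 2.57], [-1.24, 4.39], [0.2, 2.65], [-2.68, 2.68]. Speed limits (rad/s): [2.57, 2.57, 3.01, 3.14, 3.14, 3.14].

INTERFACE

Orientations are given as a rotation vector (axis times angle).
In Python, from rig import r gives the robot as it stands.
- The arm moves only by the shell command python3 -m creep 'ROWS' [OPENING] [FORCE]. ROWS is JSON, a list of rows, each an object of numbers: "tx", "ty", "tz": the shift along the world's x, y, z in mm; "ax", "ay", "az": the turn, a rotation vector about the world's x, y, z in degrees. A call has 1 to 20 rows; each row shifts and turns the commanded pose from where the row before left it; what a row does not reach is not made up. A row lasts 1/10 s, in which the tool goes at most 50 mm and 8.59 degrees, less where a joint would pass 70% of its speed; a pose out of reach is approached as far as the arm can. A call with a gripper value outside its range is refused whole. OPENING is the finger opening in mm, from 0 to 87, set as the call begins (- or left out, the last holds). The fingers move at their own pace and stop on an object; FORCE is the grip in N (left out, the last holds). Time passes only in rows, so rows that do not move let the fingers close. It gives the time, the measured TCP pose, the force, the opening and the grip force at its end, in the units of the state.
- r.get_state(): the state, without advancing time (a new reading comes with each control period).
- r.camera(name): name is "scene" or "top" or "wrist"; returns the picture (420x560x3 uint8, blue, green, red); there is no depth.
- r.calibration(name): a dict with "mtx" (3x3 intrinsics, pixels), "rvec" (rotation vector, rad) and "tvec" (3), from world to camera coordinates, as OpenCV has them. Camera axes: x right, y down, z forward; pixel columns grow to the right and rows downward; lengths in m; the calibration is good to about 2 mm. The wrist camera is an equidistant fisheye: a pixel r from the principal point sees the ray r / f radians off the axis. A picture is of the moment at which its call begins: read the wrist's pose just before it. calibration takes no time and is no camera call; for the wrist camera it gives the pose at the moment of the call.
- r.close_job(): hands the job in; it is judged then, once.
The state is a dict: "time_s": time; "joint_pos": joint angles; "qd": joint speeds; "joint_efforts": joint torques, N m; "position": TCP position; "orientation": TCP orientation; "ft_force": force on the tool from outside, world axes, zero at the start; "wrist_torque": the same for the moment, N m; "gripper_width": finger opening in m; "grasp_force": force on a finger pad.
Only numpy, scipy, OpenCV 4.12 (cv2) and the standard library are available. Lean on these libraries where they do the work, as an engineer would, in place of code of your own. Each camera call takes 0.05 s, during which the arm holds its last target. There are 200 camera calls.

## Working session

There is one attempt and no reset: what is moved stays moved. The work goes in short steps, Python scripts to look and compute and a shell command to move; the robot and the scene stay as the last step left them, time stands still between calls to the robot, and variables do not carry over. Pictures are saved under pics/ and viewed, at most 10 in all, crops included, and the job is handed in when it is done.

```bash
mkdir -p pics; python3 - <<'E'
from rig import r
import cv2
for n in("scene","top"):
    cv2.imwrite(f"pics/{n}0.png",r.camera(n))
    c=r.calibration(n);print(n,c)
print(r.get_state())
E
```

```text
scene {'mtx': array([[504.77568952,   0.        , 283.96866006],
       [  0.        , 504.77568952, 208.54302559],
       [  0.        ,   0.        ,   1.        ]]), 'rvec': array([ 1.94020318,  1.64903144, -0.6178556 ]), 'tvec': array([-0.04156178, -0.32839039,  1.53747497])}
top {'mtx': array([[534.41453293,   0.        , 283.37307561],
       [  0.        , 534.41453293, 198.59863218],
       [  0.        ,   0.        ,   1.        ]]), 'rvec': array([ 2.19156411, -2.15836667,  0.15054175]), 'tvec': array([-0.06432553,  0.53171515,  1.37813676])}
{'time_s': 0.1, 'joint_pos': array([-1.32110412e+00,  2.21164013e-01,  1.52748343e+00,  4.64590316e-06,
        1.39469381e+00, -1.26100971e-01]), 'qd': array([-0.00085812, -0.00124433, -0.00222734, -0.00020523,  0.00025137,
        0.0009413 ]), 'joint_efforts': array([ 9.66241023e-04, -4.95944059e+01, -3.88519764e+01,  7.01272767e-02,
        5.15710004e-02, -4.88146782e-05]), 'position': array([ 0.22924155, -0.580848  ,  0.22154329]), 'orientation': array([-3.08458387e+00, -5.86499950e-01,  1.62365098e-04]), 'ft_force': array([ 0.07904403, -0.10487675, -0.08931856]), 'wrist_torque': array([0.01660728, 0.01587824, 0.00452319]), 'grasp_force': 0.0, 'gripper_width': 0.08706746025655593}
```

View pics/scene0.png

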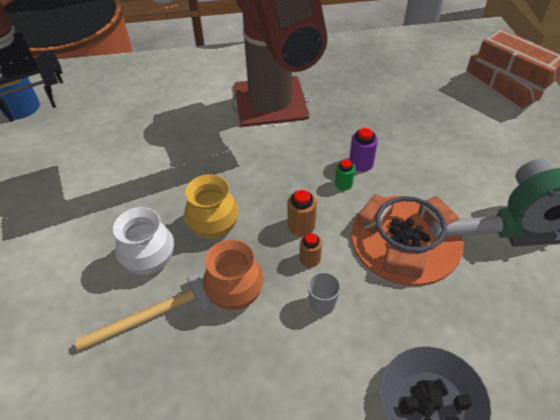

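View pics/top0.png

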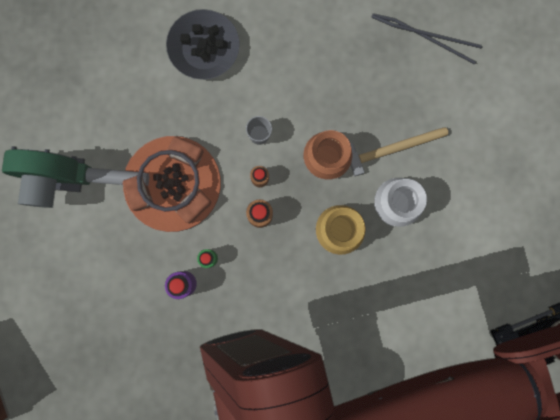

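The four buttoned stumps in the scene view are purple (363,150), green (345,175), wooden large (302,212) and wooden small (311,250). The large wooden one is meant; in the top view it is at (260,213). The copper pot is the reddish one at scene (233,275) / top (328,155), beside the hammer head. The hearth ring is at scene (410,225) / top (168,181). I'll confirm in enlarged crops and measure.

```bash
cat > h.py <<'E'
import numpy as np,cv2
from rig import r
def P(n):
    c=r.calibration(n);R=cv2.Rodrigues(c["rvec"])[0];return c["mtx"]@np.c_[R,c["tvec"]]
def tri(ps,pt):
    X=cv2.triangulatePoints(P("scene"),P("top"),np.float64(ps).reshape(2,1),np.float64(pt).reshape(2,1))[:,0];X=X[:3]/X[3]
    return X
def proj(n,X):
    c=r.calibration(n);return cv2.projectPoints(np.float64(X).reshape(-1,3),c["rvec"],c["tvec"],c["mtx"],None)[0][:,0]
E
python3 - <<'E'
from h import *
s=cv2.imread("pics/scene0.png");t=cv2.imread("pics/top0.png")
def blobs(i):
    h=cv2.cvtColor(i,cv2.COLOR_BGR2HSV)
    m=(((h[...,0]<5)|(h[...,0]>176))&(h[...,1]>200)&(h[...,2]>150)).astype(np.uint8)
    n,_,st,ce=cv2.connectedComponentsWithStats(m)
    return [(st[k,4],ce[k].round(1),st[k,:4]) for k in range(1,n) if st[k,4]>30]
print(blobs(s));print(blobs(t))
cv2.imwrite("pics/sc.png",cv2.resize(s[160:320,190:455],None,fx=3,fy=3,interpolation=cv2.INTER_CUBIC))
cv2.imwrite("pics/tc.png",cv2.resize(t[125:240,120:365],None,fx=3.2,fy=3.2,interpolation=cv2.INTER_CUBIC))
E
```

```text
[(np.int32(90), array([365.4, 132.3]), array([359, 128,  14,   9], dtype=int32)), (np.int32(53), array([345.8, 162.9]), array([341, 160,  10,   7], dtype=int32)), (np.int32(129), array([302. , 195.6]), array([295, 191,  15,  10], dtype=int32)), (np.int32(88), array([310.6, 237.9]), array([305, 233,  12,  10], dtype=int32))]
[]
```

View pics/sc.png

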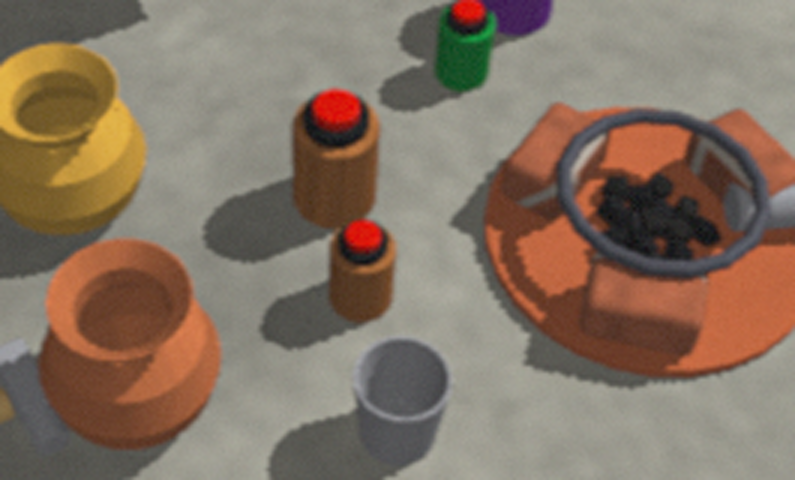

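View pics/tc.png

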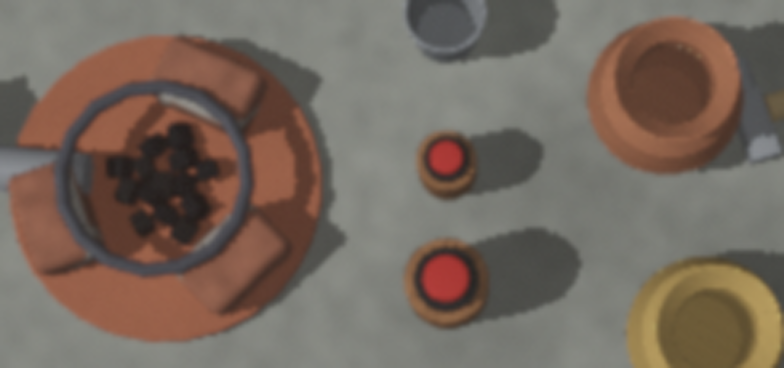

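```bash
python3 - <<'E'
from h import *
s=cv2.imread("pics/scene0.png");t=cv2.imread("pics/top0.png")
pts={"btn":((302,195.3),(259.1,211.9),.018,.112),"ring":((411,223.7),(168,180),.081,.061),"pot":((229.7,259.3),(329,152.5),.05,.125)}
a=np.linspace(0,2*np.pi,200)
S=cv2.resize(s[160:320,190:455],None,fx=3,fy=3,interpolation=cv2.INTER_CUBIC)
T=cv2.resize(t[125:240,120:365],None,fx=3.2,fy=3.2,interpolation=cv2.INTER_CUBIC)
for k,(p,q,R,z) in pts.items():
    X=tri(p,q);print(k,X.round(4),np.hypot(*X[:2]).round(3),(proj("scene",X)-p).round(1),(proj("top",X)-q).round(1))
    X[2]=z
    C=X+np.c_[R*np.cos(a),R*np.sin(a),0*a]
    for I,n,o,f in((S,"scene",(190,160),3),(T,"top",(120,125),3.2)):
        cv2.polylines(I,[np.int32(((proj(n,C)-o+.5)*f).round())],True,(255,255,0),1)
M=np.zeros((S.shape[0]+T.shape[0],800,3),np.uint8);M[:S.shape[0],:S.shape[1]]=S;M[S.shape[0]:,:T.shape[1]]=T
cv2.imwrite("pics/ov.png",cv2.resize(M,None,fx=.7,fy=.7,interpolation=cv2.INTER_AREA))
E
```

```text
btn [0.4898 0.0062 0.1075] 0.49 [[-0.4  0. ]] [[-0.3 -0.1]]
ring [0.5731 0.2438 0.0578] 0.623 [[-0.4  0. ]] [[-0.3 -0.1]]
pot [ 0.6417 -0.1685  0.113 ] 0.663 [[ 0.7 -0. ]] [[0.5 0. ]]
```

View pics/ov.png

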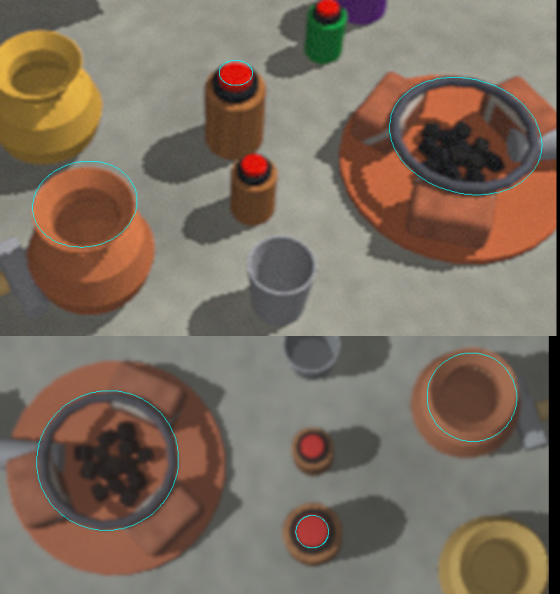

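The crops confirm the choice: the larger wooden stump's red cap is at crop (336,106), and the copper pot stands by the hammer head. The overlay fits the button and the ring. The pot circle sits about 2 px high, so I take the pot at about (0.646, -0.169). Triangulated heights (0.108, 0.058, 0.113) agree roughly with the given ones. Next I close the fingers and move over the button.

```bash
python3 -m creep '[{"tx":10,"ty":20},{"tx":20,"ty":45},{"tx":20,"ty":45},{"tx":20,"ty":45},{"tx":20,"ty":45},{"tx":20,"ty":45},{"tx":20,"ty":45},{"tx":20,"ty":45},{"tx":20,"ty":45},{"tx":20,"ty":45},{"tx":20,"ty":45},{"tx":20,"ty":45},{"tx":20,"ty":45},{"tx":11,"ty":27},{},{},{}]' 0 20
python3 - <<'E'
from h import *
print(r.calibration("wrist"));cv2.imwrite("pics/w1.png",r.camera("wrist"))
E
```

```text
{'mtx': array([[325.1922621 ,   0.        , 283.94347385],
       [  0.        , 325.1922621 , 206.36454351],
       [  0.        ,   0.        ,   1.        ]]), 'rvec': array([-2.39876812,  1.63239643,  0.23170884]), 'tvec': array([-0.62477022, -0.03303831,  0.39039321])}validation failed for argument at $[0]...
```

View pics/w1.png

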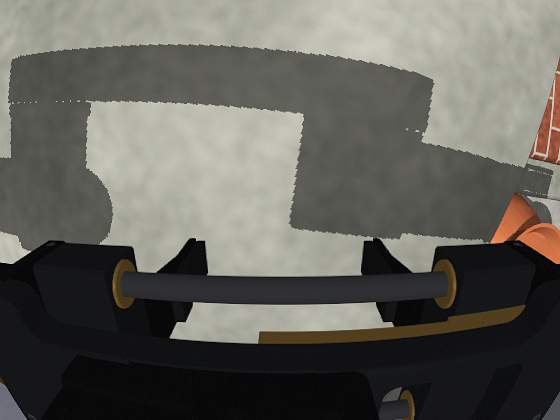

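The call was refused and the arm has not moved (the picture shows only bare bench and open fingers). I'll try again with full rows, starting with one small row.

```bash
python3 -m creep '[{"tx":10,"ty":20,"tz":0,"ax":0,"ay":0,"az":0}]' 0 20; python3 -m creep --help | head -20
```

```text
time_s: 0.25
position: [0.2382, -0.5624, 0.2219]
orientation: [-3.087, -0.584, 0.001]
ft_force: [1.4, 0.7, 0.6]
gripper_width: 0.0838
grasp_force: 0.0invalid input: not JSON, or not a number
```

```bash
python3 -m creep '[{"tx":20,"ty":45,"tz":0,"ax":0,"ay":0,"az":0},{"tx":20,"ty":45,"tz":0,"ax":0,"ay":0,"az":0},{"tx":20,"ty":45,"tz":0,"ax":0,"ay":0,"az":0},{"tx":20,"ty":45,"tz":0,"ax":0,"ay":0,"az":0},{"tx":20,"ty":45,"tz":0,"ax":0,"ay":0,"az":0},{"tx":20,"ty":45,"tz":0,"ax":0,"ay":0,"az":0},{"tx":20,"ty":45,"tz":0,"ax":0,"ay":0,"az":0},{"tx":20,"ty":45,"tz":0,"ax":0,"ay":0,"az":0},{"tx":20,"ty":45,"tz":0,"ax":0,"ay":0,"az":0},{"tx":20,"ty":45,"tz":0,"ax":0,"ay":0,"az":0},{"tx":20,"ty":45,"tz":0,"ax":0,"ay":0,"az":0},{"tx":20,"ty":45,"tz":0,"ax":0,"ay":0,"az":0},{"tx":11,"ty":27,"tz":0,"ax":0,"ay":0,"az":0},{"tx":0,"ty":0,"tz":0,"ax":0,"ay":0,"az":0},{"tx":0,"ty":0,"tz":0,"ax":0,"ay":0,"az":0},{"tx":0,"ty":0,"tz":0,"ax":0,"ay":0,"az":0}]' 0 20
python3 - <<'E'
from h import *
c=r.calibration("wrist");I=r.camera("wrist")
# project expected button top via equidistant model
R=cv2.Rodrigues(c["rvec"])[0]
a=np.linspace(0,2*np.pi,60)
for X,rad in(([.490,.006,.112],.018),([.646,-.169,.125],.05),([.573,.244,.061],.081)):
    p=(np.array(X)+np.c_[rad*np.cos(a),rad*np.sin(a),0*a])@R.T+c["tvec"]
    th=np.arctan2(np.hypot(p[:,0],p[:,1]),p[:,2]);u=p[:,:2]/np.hypot(p[:,0],p[:,1])[:,None]*th[:,None]*c["mtx"][0,0]+c["mtx"][:2,2]
    cv2.polylines(I,[np.int32(u.round())],True,(255,255,0),1);print(u.mean(0))
cv2.imwrite("pics/w2.png",I);print(r.get_state()["joint_pos"])
E
```

```text
time_s: 1.85
position: [0.49, 0.0048, 0.2223]
orientation: [3.086, 0.586, -0.001]
ft_force: [-1.2, -0.6, -0.7]
gripper_width: 0.0005
grasp_force: 0.0
[282.06194652 202.65452737]
[511.99974205 124.12492857]
[110.86888833  45.92999764]
[-1.51548496e-01 -1.07128620e-01  1.86870432e+00 -3.25813832e-04
  1.38040277e+00  1.04496214e+00]
```

View pics/w2.png

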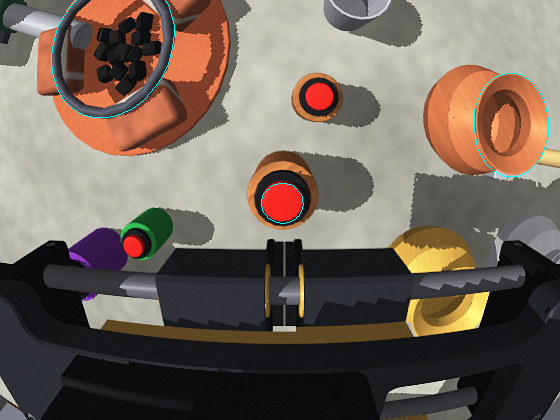

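The wrist view shows the button cap at (282,202), just as predicted, and the pot-rim and ring circles coincide with the picture. Now I descend to the button and press it.

```bash
python3 -m creep '[{"tx":0,"ty":1,"tz":-15,"ax":0,"ay":0,"az":0},{"tx":0,"ty":0,"tz":-30,"ax":0,"ay":0,"az":0},{"tx":0,"ty":0,"tz":-30,"ax":0,"ay":0,"az":0},{"tx":0,"ty":0,"tz":-20,"ax":0,"ay":0,"az":0},{"tx":0,"ty":0,"tz":-9,"ax":0,"ay":0,"az":0},{"tx":0,"ty":0,"tz":-2,"ax":0,"ay":0,"az":0},{"tx":0,"ty":0,"tz":-2,"ax":0,"ay":0,"az":0},{"tx":0,"ty":0,"tz":-2,"ax":0,"ay":0,"az":0},{"tx":0,"ty":0,"tz":-2,"ax":0,"ay":0,"az":0},{"tx":0,"ty":0,"tz":-2,"ax":0,"ay":0,"az":0},{"tx":0,"ty":0,"tz":-1,"ax":0,"ay":0,"az":0},{"tx":0,"ty":0,"tz":0,"ax":0,"ay":0,"az":0},{"tx":0,"ty":0,"tz":0,"ax":0,"ay":0,"az":0}]'
```

```text
time_s: 3.2
position: [0.4913, 0.0064, 0.1083]
orientation: [3.085, 0.587, 0.003]
ft_force: [1.9, -0.7, 3.7]
gripper_width: 0.0006
grasp_force: 1.8
```

```bash
python3 -m creep '[{"tx":0,"ty":0,"tz":-1,"ax":0,"ay":0,"az":0},{"tx":0,"ty":0,"tz":-1,"ax":0,"ay":0,"az":0},{"tx":0,"ty":0,"tz":-0.5,"ax":0,"ay":0,"az":0},{"tx":0,"ty":0,"tz":-0.5,"ax":0,"ay":0,"az":0},{"tx":0,"ty":0,"tz":0,"ax":0,"ay":0,"az":0},{"tx":0,"ty":0,"tz":0,"ax":0,"ay":0,"az":0}]'
```

```text
time_s: 3.8
position: [0.4914, 0.0064, 0.1062]
orientation: [3.085, 0.587, 0.003]
ft_force: [-1.0, -1.1, 13.9]
gripper_width: 0.0004
grasp_force: 6.8
```

The button bottomed out: 13.9 N, and z stopped at 0.1062, 6 mm below its up position. Now I lift off and go over to the copper pot, staying high.

```bash
python3 -m creep '[{"tx":0,"ty":0,"tz":10,"ax":0,"ay":0,"az":0},{"tx":0,"ty":0,"tz":30,"ax":0,"ay":0,"az":0},{"tx":0,"ty":0,"tz":30,"ax":0,"ay":0,"az":0},{"tx":0,"ty":0,"tz":30,"ax":0,"ay":0,"az":0},{"tx":10,"ty":-12,"tz":15,"ax":0,"ay":0,"az":0},{"tx":25,"ty":-28,"tz":0,"ax":0,"ay":0,"az":0},{"tx":25,"ty":-28,"tz":0,"ax":0,"ay":0,"az":0},{"tx":25,"ty":-28,"tz":0,"ax":0,"ay":0,"az":0},{"tx":25,"ty":-28,"tz":0,"ax":0,"ay":0,"az":0},{"tx":25,"ty":-28,"tz":0,"ax":0,"ay":0,"az":0},{"tx":20,"ty":-23,"tz":0,"ax":0,"ay":0,"az":0},{"tx":0,"ty":0,"tz":0,"ax":0,"ay":0,"az":0},{"tx":0,"ty":0,"tz":0,"ax":0,"ay":0,"az":0},{"tx":0,"ty":0,"tz":0,"ax":0,"ay":0,"az":0}]'
cat > w.py <<'E'
from h import *
import sys
c=r.calibration("wrist");I=r.camera("wrist")
R=cv2.Rodrigues(c["rvec"])[0];a=np.linspace(0,2*np.pi,60)
for X,rad in(([.490,.006,.112],.018),([.646,-.169,.125],.05),([.573,.244,.061],.081)):
    p=(np.array(X)+np.c_[rad*np.cos(a),rad*np.sin(a),0*a])@R.T+c["tvec"]
    h=np.hypot(p[:,0],p[:,1]);u=p[:,:2]/h[:,None]*np.arctan2(h,p[:,2])[:,None]*c["mtx"][0,0]+c["mtx"][:2,2]
    cv2.polylines(I,[np.int32(u.round())],True,(255,255,0),1)
cv2.imwrite(sys.argv[1],I)
E
python3 w.py pics/w3.png
```

```text
time_s: 5.2
position: [0.6443, -0.1672, 0.2187]
orientation: [-3.084, -0.588, 0.003]
ft_force: [0.4, -0.4, -0.1]
gripper_width: 0.0001
grasp_force: 0.0
```

View pics/w3.png

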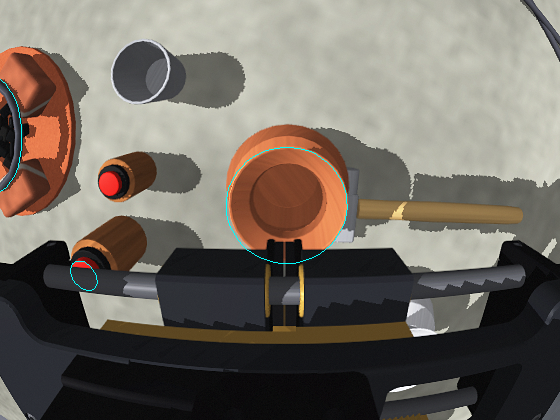

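The rim at the pot (227–348, top 148) matches the circle about (0.646, -0.169). I descend to 3 cm above the mouth and hold.

```bash
python3 -m creep '[{"tx":2,"ty":-2,"tz":-14,"ax":0,"ay":0,"az":0},{"tx":0,"ty":0,"tz":-20,"ax":0,"ay":0,"az":0},{"tx":0,"ty":0,"tz":-20,"ax":0,"ay":0,"az":0},{"tx":0,"ty":0,"tz":-10,"ax":0,"ay":0,"az":0},{"tx":0,"ty":0,"tz":0,"ax":0,"ay":0,"az":0},{"tx":0,"ty":0,"tz":0,"ax":0,"ay":0,"az":0},{"tx":0,"ty":0,"tz":0,"ax":0,"ay":0,"az":0},{"tx":0,"ty":0,"tz":0,"ax":0,"ay":0,"az":0},{"tx":0,"ty":0,"tz":0,"ax":0,"ay":0,"az":0},{"tx":0,"ty":0,"tz":0,"ax":0,"ay":0,"az":0},{"tx":0,"ty":0,"tz":0,"ax":0,"ay":0,"az":0},{"tx":0,"ty":0,"tz":0,"ax":0,"ay":0,"az":0},{"tx":0,"ty":0,"tz":0,"ax":0,"ay":0,"az":0},{"tx":0,"ty":0,"tz":0,"ax":0,"ay":0,"az":0},{"tx":0,"ty":0,"tz":0,"ax":0,"ay":0,"az":0},{"tx":0,"ty":0,"tz":0,"ax":0,"ay":0,"az":0},{"tx":0,"ty":0,"tz":0,"ax":0,"ay":0,"az":0},{"tx":0,"ty":0,"tz":0,"ax":0,"ay":0,"az":0},{"tx":0,"ty":0,"tz":0,"ax":0,"ay":0,"az":0},{"tx":0,"ty":0,"tz":0,"ax":0,"ay":0,"az":0}]'
```

```text
time_s: 7.25
position: [0.6474, -0.1704, 0.1555]
orientation: [3.086, 0.587, -0.0]
ft_force: [-0.1, 0.2, 0.0]
gripper_width: 0.0005
grasp_force: 0.0
```

```bash
python3 -m creep '[{"tx":0,"ty":0,"tz":0,"ax":0,"ay":0,"az":0},{"tx":0,"ty":0,"tz":0,"ax":0,"ay":0,"az":0},{"tx":0,"ty":0,"tz":0,"ax":0,"ay":0,"az":0},{"tx":0,"ty":0,"tz":0,"ax":0,"ay":0,"az":0},{"tx":0,"ty":0,"tz":0,"ax":0,"ay":0,"az":0},{"tx":0,"ty":0,"tz":0,"ax":0,"ay":0,"az":0},{"tx":0,"ty":0,"tz":0,"ax":0,"ay":0,"az":0},{"tx":0,"ty":0,"tz":0,"ax":0,"ay":0,"az":0},{"tx":0,"ty":0,"tz":0,"ax":0,"ay":0,"az":0},{"tx":0,"ty":0,"tz":0,"ax":0,"ay":0,"az":0},{"tx":0,"ty":0,"tz":0,"ax":0,"ay":0,"az":0},{"tx":0,"ty":0,"tz":0,"ax":0,"ay":0,"az":0},{"tx":0,"ty":0,"tz":0,"ax":0,"ay":0,"az":0},{"tx":0,"ty":0,"tz":0,"ax":0,"ay":0,"az":0},{"tx":0,"ty":0,"tz":0,"ax":0,"ay":0,"az":0},{"tx":0,"ty":0,"tz":0,"ax":0,"ay":0,"az":0},{"tx":0,"ty":0,"tz":0,"ax":0,"ay":0,"az":0},{"tx":0,"ty":0,"tz":0,"ax":0,"ay":0,"az":0},{"tx":0,"ty":0,"tz":0,"ax":0,"ay":0,"az":0},{"tx":0,"ty":0,"tz":0,"ax":0,"ay":0,"az":0}]'
```

```text
time_s: 9.25
position: [0.6474, -0.1704, 0.1555]
orientation: [-3.086, -0.587, 0.0]
ft_force: [-0.2, -0.6, -0.3]
gripper_width: 0.0005
grasp_force: 0.0
```

```bash
python3 -m creep '[{"tx":0,"ty":0,"tz":0,"ax":0,"ay":0,"az":0},{"tx":0,"ty":0,"tz":0,"ax":0,"ay":0,"az":0},{"tx":0,"ty":0,"tz":15,"ax":0,"ay":0,"az":0},{"tx":0,"ty":0,"tz":30,"ax":0,"ay":0,"az":0},{"tx":0,"ty":0,"tz":20,"ax":0,"ay":0,"az":0},{"tx":-4,"ty":20,"tz":0,"ax":0,"ay":0,"az":0},{"tx":-7,"ty":40,"tz":0,"ax":0,"ay":0,"az":0},{"tx":-7,"ty":40,"tz":0,"ax":0,"ay":0,"az":0},{"tx":-7,"ty":40,"tz":0,"ax":0,"ay":0,"az":0},{"tx":-7,"ty":40,"tz":0,"ax":0,"ay":0,"az":0},{"tx":-7,"ty":40,"tz":0,"ax":0,"ay":0,"az":0},{"tx":-7,"ty":40,"tz":0,"ax":0,"ay":0,"az":0},{"tx":-7,"ty":40,"tz":0,"ax":0,"ay":0,"az":0},{"tx":-7,"ty":40,"tz":0,"ax":0,"ay":0,"az":0},{"tx":-7,"ty":40,"tz":0,"ax":0,"ay":0,"az":0},{"tx":-7,"ty":34,"tz":0,"ax":0,"ay":0,"az":0},{"tx":0,"ty":0,"tz":0,"ax":0,"ay":0,"az":0},{"tx":0,"ty":0,"tz":0,"ax":0,"ay":0,"az":0},{"tx":0,"ty":0,"tz":0,"ax":0,"ay":0,"az":0}]'
python3 w.py pics/w4.png
```

```text
time_s: 11.15
position: [0.5731, 0.2431, 0.2203]
orientation: [3.086, 0.586, -0.001]
ft_force: [-0.2, -0.5, -0.6]
gripper_width: 0.0002
grasp_force: 0.0
```

View pics/w4.png

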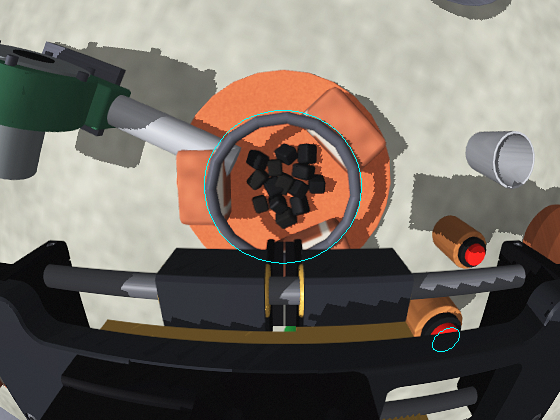

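The ring (206–361, top 112) matches its circle. I descend to 3 cm above the ring (z = 0.097) and hold.

```bash
python3 -m creep '[{"tx":0,"ty":1,"tz":-13,"ax":0,"ay":0,"az":0},{"tx":0,"ty":0,"tz":-30,"ax":0,"ay":0,"az":0},{"tx":0,"ty":0,"tz":-30,"ax":0,"ay":0,"az":0},{"tx":0,"ty":0,"tz":-25,"ax":0,"ay":0,"az":0},{"tx":0,"ty":0,"tz":-15,"ax":0,"ay":0,"az":0},{"tx":0,"ty":0,"tz":-10,"ax":0,"ay":0,"az":0},{"tx":0,"ty":0,"tz":0,"ax":0,"ay":0,"az":0},{"tx":0,"ty":0,"tz":0,"ax":0,"ay":0,"az":0},{"tx":0,"ty":0,"tz":0,"ax":0,"ay":0,"az":0},{"tx":0,"ty":0,"tz":0,"ax":0,"ay":0,"az":0},{"tx":0,"ty":0,"tz":0,"ax":0,"ay":0,"az":0},{"tx":0,"ty":0,"tz":0,"ax":0,"ay":0,"az":0},{"tx":0,"ty":0,"tz":0,"ax":0,"ay":0,"az":0},{"tx":0,"ty":0,"tz":0,"ax":0,"ay":0,"az":0},{"tx":0,"ty":0,"tz":0,"ax":0,"ay":0,"az":0},{"tx":0,"ty":0,"tz":0,"ax":0,"ay":0,"az":0},{"tx":0,"ty":0,"tz":0,"ax":0,"ay":0,"az":0},{"tx":0,"ty":0,"tz":0,"ax":0,"ay":0,"az":0},{"tx":0,"ty":0,"tz":0,"ax":0,"ay":0,"az":0},{"tx":0,"ty":0,"tz":0,"ax":0,"ay":0,"az":0}]'
```

```text
time_s: 13.2
position: [0.5734, 0.2446, 0.0975]
orientation: [-3.086, -0.587, 0.0]
ft_force: [-0.2, 0.8, 0.3]
gripper_width: 0.0005
grasp_force: 0.0
```

```bash
python3 -m creep '[{"tx":0,"ty":0,"tz":0,"ax":0,"ay":0,"az":0},{"tx":0,"ty":0,"tz":0,"ax":0,"ay":0,"az":0},{"tx":0,"ty":0,"tz":0,"ax":0,"ay":0,"az":0},{"tx":0,"ty":0,"tz":0,"ax":0,"ay":0,"az":0},{"tx":0,"ty":0,"tz":0,"ax":0,"ay":0,"az":0},{"tx":0,"ty":0,"tz":0,"ax":0,"ay":0,"az":0},{"tx":0,"ty":0,"tz":0,"ax":0,"ay":0,"az":0},{"tx":0,"ty":0,"tz":0,"ax":0,"ay":0,"az":0},{"tx":0,"ty":0,"tz":0,"ax":0,"ay":0,"az":0},{"tx":0,"ty":0,"tz":0,"ax":0,"ay":0,"az":0},{"tx":0,"ty":0,"tz":0,"ax":0,"ay":0,"az":0},{"tx":0,"ty":0,"tz":0,"ax":0,"ay":0,"az":0},{"tx":0,"ty":0,"tz":0,"ax":0,"ay":0,"az":0},{"tx":0,"ty":0,"tz":0,"ax":0,"ay":0,"az":0},{"tx":0,"ty":0,"tz":0,"ax":0,"ay":0,"az":0},{"tx":0,"ty":0,"tz":0,"ax":0,"ay":0,"az":0},{"tx":0,"ty":0,"tz":0,"ax":0,"ay":0,"az":0},{"tx":0,"ty":0,"tz":0,"ax":0,"ay":0,"az":0},{"tx":0,"ty":0,"tz":0,"ax":0,"ay":0,"az":0},{"tx":0,"ty":0,"tz":0,"ax":0,"ay":0,"az":0}]'
```

```text
time_s: 15.2
position: [0.5734, 0.2446, 0.0975]
orientation: [3.086, 0.587, -0.0]
ft_force: [-0.1, 0.2, -0.5]
gripper_width: 0.0004
grasp_force: 0.0
```

```bash
python3 -m creep '[{"tx":0,"ty":0,"tz":0,"ax":0,"ay":0,"az":0},{"tx":0,"ty":0,"tz":0,"ax":0,"ay":0,"az":0},{"tx":0,"ty":0,"tz":0,"ax":0,"ay":0,"az":0},{"tx":0,"ty":0,"tz":0,"ax":0,"ay":0,"az":0},{"tx":0,"ty":0,"tz":0,"ax":0,"ay":0,"az":0}]'
```

```text
time_s: 15.7
position: [0.5734, 0.2446, 0.0975]
orientation: [3.086, 0.587, 0.0]
ft_force: [0.5, -0.6, 1.1]
gripper_width: 0.0001
grasp_force: 0.0
```

```bash
python3 -c "
from rig import r
print(r.close_job())"
```

```text
the job is handed in; nothing more can be done
None
```

I pressed the larger wooden call button to its stop and released it, pointed 3 cm above the copper pot's mouth and then the iron ring for over 3 s each, felt no contact while pointing, and handed the job in still pointing at the ring, at about 16 s.

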